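# Feel along a sanded shelf edge for splinters

## Task

The front edge of the pine shelf board, the long edge nearest you, has just been sanded: feel it for splinters. Starting at the end where the red dispenser stands, run your shut fingertips along the whole length of the front top edge to the other end, keeping light contact all the way, then lift clear. The board is not screwed down, so touch it gently without pressing hard or shifting it, and leave the things standing on it where they are.

Things in the scene. Friction and masses are not known exactly. Their poses are not given: they have to be found in the camera images.
- shelf: Loose pine board 184 (x) x 520 (y) x 19 (z) mm, 0.85 kg, level on two fixed bearers: top face 57 mm above the bench. Origin: centre of underside. Own x runs from the front edge (robot side) to the back, y to the left end, z up. The front top edge is the line x = -92, z = 19 mm, y = -260 to 260 mm, rounded by 3 mm. Rigid, it does not yield: set down on it at 20 mm/s or slower. It slides if pushed hard.
- edge_left (a point): Left end of the front top edge of the board: the corner point at own (x, y, z) = (-92, 260, 19) mm of the board; axes as the board's.
- edge_right (a point): Right end of the front top edge of the board: the corner point at own (-92, -260, 19) mm of the board; axes as the board's.
- dispenser: Red plastic push-button fastener dispenser, 80 x 80 mm, 98 mm high with its white button, loose, standing on the rear part of the board near one end (left or right: this is the end to start from). Origin: centre of its underside; front towards own -x, at least 70 mm behind the front edge.
- electrical_box: Grey electrical box, 104 x 104 x 57 mm, loose, standing on the rear part of the board near the other end, at least 50 mm behind the front edge. Origin: centre of its underside.
- pipe_wrench: Steel pipe wrench, 200 mm long, 45 mm wide, 18 mm thick, lying loose along the middle of the board towards the back. Origin: underside, middle of its length; own x points along it to the jaws.
- crank_bolt: Chrome bike crank bolt, 22 mm across, 24 mm tall, 30 g, standing loose on its head in the middle part of the board, its centre 54 to 72 mm behind the front edge. Origin: centre of its underside.
Not all that is in view belongs to the job. Several things have the shape of the dispenser; the one meant has the colours described above.

How it is judged:
On the way, in this order (a step that is already met when the one before it is completed fails the run):
1. the fingertips touch the front edge in the first 45 mm at the dispenser's end (contact force between the fingers and shelf above 0.2 N and x of the grasp point in the frame of shelf between -0.117 and -0.067 m and ((y of dispenser in the frame of shelf above 0 m and y of the grasp point in the frame of shelf between 0.215 and 0.26 m) or (y of dispenser in the frame of shelf below 0 m and y of the grasp point in the frame of shelf between -0.26 and -0.215 m))).
2. the fingertips touch the front edge about 73 mm along it from the dispenser's end (give or take 15 mm) (contact force between the fingers and shelf above 0.2 N and x of the grasp point in the frame of shelf between -0.117 and -0.067 m and ((y of dispenser in the frame of shelf above 0 m and y of the grasp point in the frame of shelf between 0.1717 and 0.2017 m) or (y of dispenser in the frame of shelf below 0 m and y of the grasp point in the frame of shelf between -0.2017 and -0.1717 m))).
3. the fingertips touch the front edge about 127 mm along it from the dispenser's end (give or take 15 mm) (contact force between the fingers and shelf above 0.2 N and x of the grasp point in the frame of shelf between -0.117 and -0.067 m and ((y of dispenser in the frame of shelf above 0 m and y of the grasp point in the frame of shelf between 0.1183 and 0.1483 m) or (y of dispenser in the frame of shelf below 0 m and y of the grasp point in the frame of shelf between -0.1483 and -0.1183 m))).
4. the fingertips touch the front edge about 180 mm along it from the dispenser's end (give or take 15 mm) (contact force between the fingers and shelf above 0.2 N and x of the grasp point in the frame of shelf between -0.117 and -0.067 m and ((y of dispenser in the frame of shelf above 0 m and y of the grasp point in the frame of shelf between 0.065 and 0.095 m) or (y of dispenser in the frame of shelf below 0 m and y of the grasp point in the frame of shelf between -0.095 and -0.065 m))).
5. the fingertips touch the front edge about 233 mm along it from the dispenser's end (give or take 15 mm) (contact force between the fingers and shelf above 0.2 N and x of the grasp point in the frame of shelf between -0.117 and -0.067 m and ((y of dispenser in the frame of shelf above 0 m and y of the grasp point in the frame of shelf between 0.0117 and 0.0417 m) or (y of dispenser in the frame of shelf below 0 m and y of the grasp point in the frame of shelf between -0.0417 and -0.0117 m))).
6. the fingertips touch the front edge about 287 mm along it from the dispenser's end (give or take 15 mm) (contact force between the fingers and shelf above 0.2 N and x of the grasp point in the frame of shelf between -0.117 and -0.067 m and ((y of dispenser in the frame of shelf above 0 m and y of the grasp point in the frame of shelf between -0.0417 and -0.0117 m) or (y of dispenser in the frame of shelf below 0 m and y of the grasp point in the frame of shelf between 0.0117 and 0.0417 m))).
7. the fingertips touch the front edge about 340 mm along it from the dispenser's end (give or take 15 mm) (contact force between the fingers and shelf above 0.2 N and x of the grasp point in the frame of shelf between -0.117 and -0.067 m and ((y of dispenser in the frame of shelf above 0 m and y of the grasp point in the frame of shelf between -0.095 and -0.065 m) or (y of dispenser in the frame of shelf below 0 m and y of the grasp point in the frame of shelf between 0.065 and 0.095 m))).
8. the fingertips touch the front edge about 393 mm along it from the dispenser's end (give or take 15 mm) (contact force between the fingers and shelf above 0.2 N and x of the grasp point in the frame of shelf between -0.117 and -0.067 m and ((y of dispenser in the frame of shelf above 0 m and y of the grasp point in the frame of shelf between -0.1483 and -0.1183 m) or (y of dispenser in the frame of shelf below 0 m and y of the grasp point in the frame of shelf between 0.1183 and 0.1483 m))).
9. the fingertips touch the front edge about 447 mm along it from the dispenser's end (give or take 15 mm) (contact force between the fingers and shelf above 0.2 N and x of the grasp point in the frame of shelf between -0.117 and -0.067 m and ((y of dispenser in the frame of shelf above 0 m and y of the grasp point in the frame of shelf between -0.2017 and -0.1717 m) or (y of dispenser in the frame of shelf below 0 m and y of the grasp point in the frame of shelf between 0.1717 and 0.2017 m))).
10. the fingertips touch the front edge in the last 45 mm at the other end (contact force between the fingers and shelf above 0.2 N and x of the grasp point in the frame of shelf between -0.117 and -0.067 m and ((y of dispenser in the frame of shelf above 0 m and y of the grasp point in the frame of shelf between -0.26 and -0.215 m) or (y of dispenser in the frame of shelf below 0 m and y of the grasp point in the frame of shelf between 0.215 and 0.26 m))).
At the end, for the whole second after the job is handed in: The front edge has been touched along its whole length (from within 45 mm of the dispenser's end to within 45 mm of the other, in order); the board is at rest within 12 mm of where it was, and the things on it within 15 mm of where they were (distance of shelf from where it was at the start of the episode below 0.012 m and linear speed of shelf below 0.01 m/s and distance of each of dispenser, electrical_box, pipe_wrench, crank_bolt from where it was at the start of the episode below 0.015 m).
It fails at once if the board is pressed or struck with more than 40 N (contact force between the fingers and shelf above 40 N).
It fails at once if the board is lifted, tipped or shifted by more than 12 mm (distance of shelf from where it was at the start of the episode above 0.012 m or angle between shelf's own z axis and vertical above 0.05 rad).
It fails at once if a thing on the board is lifted, knocked over or moved by more than 15 mm (distance of any of dispenser, electrical_box, pipe_wrench, crank_bolt from where it was at the start of the episode above 0.015 m or angle between any of dispenser, electrical_box, pipe_wrench, crank_bolt's own z axis and vertical above 0.3 rad).
It also fails if it takes over 64 s, if anything falls off the work surface, if the arm or the gripper's body presses on something with over 40 N, if the wrist force passes 120 N, or if a joint passes its speed limit or range.

## Robot

A 7-joint arm with a two-finger parallel gripper is mounted at the origin on the work surface. World frame = base frame: x ahead of the robot, y to its left, z up, the work surface at z = 0. Lengths are in m, angles in rad, forces in N, time in s.
With the tool pointing down it reaches from about 0.425 to 0.825 m from the base axis. Payload 3.6 kg.
Tool frame: the origin (TCP) lies midway between the tips of the shut fingers; the grasp point (between the pads) lies 19 mm behind it; z points along the fingers, y is the line along which they close (so a half turn about z gives the same grasp; the last joint's range is limited). The gripper opens to 93 mm and grips with 3 to 60 N. Pads are 15 mm wide; open, the fingers measure 128 mm over their backs; the gripper's body (75 mm by 188 mm) begins 65 mm behind the grasp point.
Start: joints at [1.262, 0.615, -0.013, 1.423, 0.008, 1.103, -0.04], TCP at [0.181, -0.624, 0.219] pointing down, gripper open.
Joint ranges: [-3.12, 3.12], [-0.3, 2.06], [-1.34, 1.32], [0.26, 2.42], [-1.36, 4.5], [0.01, 1.98], [-2.84, 2.84]. Speed limits (rad/s): [2.79, 2.79, 3.14, 3.14, 3.14, 3.14, 3.14].

## Interface

Orientations are given as [roll, pitch, yaw] about the fixed x, y, z axes, in that order (R = Rz(yaw) Ry(pitch) Rx(roll)).
In Python, from rig import bot, imaging, ticket gives the robot as it stands.
- The arm moves only by the tool send_rows, never from a script. Its argument "commands" is a list of rows, each a list of 3 entries, a list of its own where there are three numbers: the shift along the tool's x, y, z scaled (see below), then the turn, a rotation vector about the tool's x, y, z scaled (see below), then the opening, from 0 (shut) to 1 (fully open). A call has 1 to 5 rows; each row shifts and turns the commanded pose from where the row before left it, along the tool's axes as they then stand; what a row does not reach is not made up. The controller multiplies each number of a shift by 40 mm and each number of a turn by 0.12 rad. A row lasts 1/12 s, in which the tool goes at most 41.7 mm and 7.16 degrees, less where a joint would pass 70% of its speed; a pose out of reach is approached as far as the arm can. A call with a number of a shift or a turn outside -1 to 1 is refused whole. A call with a gripper value outside its range is refused whole. The fingers move at their own pace and stop on an object; "grip_force" is the grip in N (left out, the last holds). Time passes only in rows, so rows that do not move let the fingers close. It gives the time, the measured TCP pose, the force, the opening and the grip force at its end, in the units of the state.
- bot.observe(): the state, without advancing time (a new reading comes with each control period).
- imaging.camera(name): name is "scene" or "top" or "wrist"; returns the picture (400x640x3 uint8, red, green, blue); there is no depth.
- imaging.camera_info(name): a dict with "K" (3x3 intrinsics, pixels), "R" (3x3) and "t" (3): a world point X has camera coordinates R X + t. Camera axes: x right, y down, z forward; pixel columns grow to the right and rows downward; lengths in m; the calibration is good to about 2 mm. A picture is of the moment at which its call begins: read the wrist's pose just before it. camera_info takes no time and is no camera call; for the wrist camera it gives the pose at the moment of the call.
- ticket.finish_job(): hands the job in; it is judged then, once.
Trained networks look in the newest picture that a camera, given by its name, has taken for a name from the list of things; names that differ only in an ending like _2 or _b are one class to them, and where a whole thing is asked for, a point or a joint stands for the part that bears it (a point fixed in the world has none). Each returns a list of dicts, best first, with "confidence" (0 to 1); they miss things now and then, are a little off and sometimes report something else, mostly with a low value. They report only what shows in the picture. A call takes as long as a camera call. They do not tell look-alikes from the thing itself.
- imaging.find_in(label, camera): "centre" ([column, row] in pixels, amid what is visible of it).
The state is a dict: "time_s": time; "joint_positions": joint angles; "joint_vel": joint speeds; "tau": joint torques, N m; "eef_pos": TCP position; "orientation": TCP orientation; "force": force on the tool from outside, world axes, zero at the start; "torque": the same for the moment, N m; "finger_gap": opening from 0.0 (shut) to 1.0 (fully open); "gripper_force": force on a finger pad.
Only numpy, scipy, OpenCV 4.12 (cv2) and the standard library are available. Lean on these libraries where they do the work, as an engineer would, in place of code of your own. Each camera call takes 0.05 s, during which the arm holds its last target. There are 200 camera calls.

## Working session

There is one attempt and no reset: what is moved stays moved. The work goes in short steps, Python scripts to look and compute and a tool call to move; the robot and the scene stay as the last step left them, time stands still between calls to the robot, and variables do not carry over. Pictures are saved under pics/ and viewed, at most 10 in all, crops included, and the job is handed in when it is done.

Besides the shell and the picture viewer there is one more tool, called after "Call:" as name([rows], argument=value, ...), one row to a line, values as JSON. send_rows: Moves the arm, as the interface text tells. Shifts and turns lie within -1 to 1; 1 stands for 40 mm of shift or 0.12 rad of turn. Its arguments: {"type":"object","properties":{"commands":{"type":"array"},"grip_force":{"type":"number"}},"required":["commands"]}

```bash
mkdir -p pics; python3 - <<'E'
from rig import bot, imaging
import cv2
print(bot.observe())
for c in("scene","top"):
    im=imaging.camera(c); cv2.imwrite(f"pics/{c}.png",im[:,:,::-1])
    i=imaging.camera_info(c); print(c,i)
    for n in("shelf","edge_left","edge_right","dispenser","electrical_box","crank_bolt"):
        print(n,[(d['centre'],round(d['confidence'],2)) for d in imaging.find_in(n,c)][:4])
E
```

```text
{'time_s': 0.0, 'joint_positions': array([ 1.261503  ,  0.61595308, -0.0125833 ,  1.42486783,  0.00811588,
        1.10339212, -0.04041801]), 'joint_vel': array([ 2.12693921e-04, -1.41904010e-03,  4.03475052e-04,  2.00231326e-05,
       -4.01525924e-04,  1.17213343e-03, -9.26182780e-04]), 'tau': array([-4.81077204e-04, -4.58930147e+01,  2.08980460e-01, -1.65743440e+01,
       -6.10494660e-02,  2.04276410e-02,  2.44858584e-04]), 'eef_pos': array([ 0.1811448 , -0.62343648,  0.21746959]), 'orientation': array([-3.13902377e+00,  7.00985944e-05,  2.82821858e-01]), 'force': array([ 0.57646209, -0.30274004,  0.08713883]), 'torque': array([0.03224764, 0.03479834, 0.02762422]), 'gripper_force': 0.0, 'finger_gap': 1.0009167729246684}
scene {'K': array([[415.45862052,   0.        , 320.70470298],
       [  0.        , 415.45862052, 201.95080025],
       [  0.        ,   0.        ,   1.        ]]), 'R': array([[ 0.5214794 ,  0.8530511 , -0.01905393],
       [ 0.51306297, -0.33132736, -0.7918261 ],
       [-0.68178121,  0.40314513, -0.61044933]]), 't': array([-0.32544497, -0.19977844,  1.31954449])}
shelf [([326.7, 228.2], 0.64)]
edge_left [([324.1, 232.3], 0.97)]
edge_right [([326.5, 232.7], 0.91)]
dispenser [([337.3, 168.5], 0.77), ([418.4, 195.5], 0.66)]
electrical_box [([239.9, 259.8], 0.92)]
crank_bolt [([273.2, 228.8], 0.53)]
top {'K': array([[404.41490131,   0.        , 313.82454144],
       [  0.        , 404.41490131, 205.33467981],
       [  0.        ,   0.        ,   1.        ]]), 'R': array([[-0.02482084, -0.99934518, -0.02632732],
       [-0.99785549,  0.0263622 , -0.05991204],
       [ 0.06056686,  0.02478379, -0.99785641]]), 't': array([0.08948105, 0.55764745, 0.90511575])}
shelf [([328.6, 196.2], 0.78)]
edge_left [([329.0, 197.7], 0.97)]
edge_right []
dispenser [([236.3, 158.1], 0.87), ([169.0, 190.6], 0.78), ([264.3, 286.1], 0.69)]
electrical_box [([427.9, 174.3], 0.71)]
crank_bolt [([382.1, 205.6], 0.64)]
```

View pics/top.png

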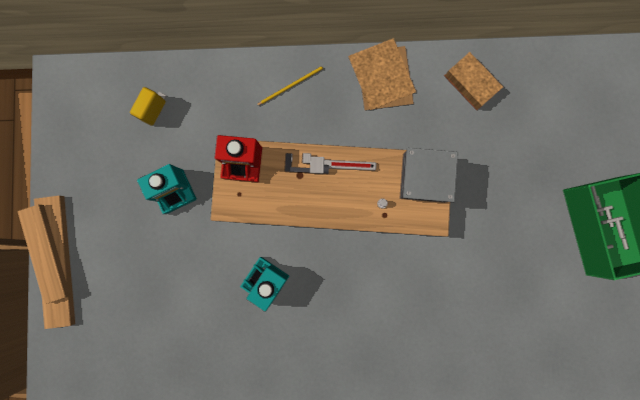

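View pics/scene.png

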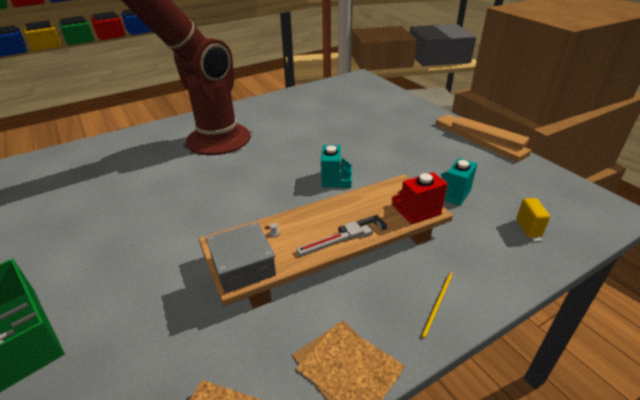

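Top view: the red dispenser is at (237,158), on the board's left end (+y). The look-alikes are teal, at (165,190) and (265,284), and stand on the bench. The red one with the white button fits the description. The front edge runs from about (211,221) to (449,236). I'll confirm this in an enlarged crop and measure the edge.

```bash
cat > h.py <<'E'
import numpy as np
def proj(i,P):
    c=np.asarray(P)@i["R"].T+i["t"]; p=c@i["K"].T; return p[:,:2]/p[:,2:]
def ray(i,uv,z):
    d=i["R"].T@np.linalg.solve(i["K"],[*uv,1]); o=-i["R"].T@i["t"]; return o+d*(z-o[2])/d[2]
E
python3 - <<'E'
from rig import imaging
import cv2,numpy as np
from h import *
from scipy.optimize import least_squares
im=cv2.imread("pics/top.png"); i=imaging.camera_info("top")
print("cam",-i["R"].T@i["t"])
h=cv2.cvtColor(im,cv2.COLOR_BGR2HSV)
m=((h[...,1]>70)&(h[...,2]>60)&(h[...,0]<25)).astype(np.uint8); m[:135]=0;m[245:]=0;m[:,:200]=0;m[:,470:]=0
m=cv2.morphologyEx(m,cv2.MORPH_CLOSE,np.ones((5,5)))
g=im[...,2].astype(float)-im[...,0]   # red-blue, wood vs grey: subpixel edges
def cross(v):
    v=np.asarray(v); t=(v[:4].mean()+v[-4:].mean())/2
    k=np.where((v[:-1]-t)*(v[1:]-t)<0)[0]
    return [x+(v[x]-t)/(v[x]-v[x+1]) for x in k]
F=[(c,215+x[-1]) for c in range(222,440,6) if (x:=cross(g[212:246,c])) for x in [[y-3 for y in x]]]
L=[(200+x[0],r) for r in range(186,216,3) if (x:=cross(g[r,200:225]))]
R=[(435+x[-1],r) for r in range(206,230,3) if (x:=cross(g[r,435:462]))]
def line(P,z):
    Q=np.array([ray(i,p,z)[:2] for p in P]); 
    vx,vy,x,y=cv2.fitLine(Q.astype(np.float32),cv2.DIST_HUBER,0,.001,.001).ravel(); d=np.array([vx,vy]);q=np.array([x,y])
    r=(Q-q)@[-vy,vx]; print("rms",np.sqrt((r**2).mean())); return q,d
def X(a,b):
    s=np.linalg.solve(np.c_[a[1],-b[1]],b[0]-a[0]); return a[0]+s[0]*a[1]
f,l,r=line(F,.057),line(L,.057),line(R,.057)
a,b=X(f,l),X(f,r); print("left",a,"right",b,np.linalg.norm(a-b),"yaw",np.arctan2(*( (a-b)*[-1,1])[::1]))
for p in(a,b): cv2.circle(im,tuple(np.rint(proj(i,[[*p,.057]])[0]).astype(int)),1,(255,0,255),-1)
cv2.imwrite("pics/crop.png",cv2.resize(im[125:250,200:465],None,fx=3,fy=3))
for n,uv in(("disp",(237,170)),("bolt",(382,204)),("box",(404,198)),("teal",(265,284))): print(n,ray(i,uv,.06))
E
```

```text
File "<stdin>", line 15
SyntaxError: comprehension inner loop cannot rebind assignment expression target 'x'
```

```bash
python3 - <<'E'
from rig import imaging
import cv2,numpy as np
from h import *
im=cv2.imread("pics/top.png"); i=imaging.camera_info("top")
print("cam",-i["R"].T@i["t"])
g=im[...,2].astype(float)-im[...,0]
def cross(v):
    t=(v[:4].mean()+v[-4:].mean())/2
    return [x+(v[x]-t)/(v[x]-v[x+1]) for x in np.where((v[:-1]-t)*(v[1:]-t)<0)[0]]
F=[(c,212+x[-1]) for c in range(222,440,6) if (x:=cross(g[212:246,c]))]
L=[(200+x[0],r) for r in range(186,216,3) if (x:=cross(g[r,200:225]))]
R=[(435+x[-1],r) for r in range(206,230,3) if (x:=cross(g[r,435:462]))]
def line(P):
    Q=np.array([ray(i,p,.057)[:2] for p in P])
    v=cv2.fitLine(Q.astype(np.float32),cv2.DIST_HUBER,0,.001,.001).ravel(); d,q=v[:2],v[2:]
    print("rms",np.sqrt((((Q-q)@[-d[1],d[0]])**2).mean())); return q,d
def X(a,b):
    s=np.linalg.solve(np.c_[a[1],-b[1]],b[0]-a[0]); return a[0]+s[0]*a[1]
f,l,r=line(F),line(L),line(R)
a,b=X(f,l),X(f,r); e=a-b; print("left",a,"right",b,np.linalg.norm(e),"board yaw",np.arctan2(-e[0],e[1]))
for p in(a,b):
    uv=proj(i,[[*p,.057]])[0]; print(uv); cv2.circle(im,tuple(np.rint(uv).astype(int)),1,(255,0,255),-1)
cv2.imwrite("pics/crop.png",cv2.resize(im[125:250,200:465],None,fx=3,fy=3))
for n,uv in(("disp",(237,181)),("bolt",(382,204)),("box",(404,198)),("teal",(265,284))): print(n,ray(i,uv,.06))
E
```

```text
cam [0.50385255 0.05228944 0.93894115]
rms 0.0003033305891295092
rms 0.00018887973948712781
rms 0.00011962825190192712
left [0.5313108 0.3028469] right [ 0.48337486 -0.21312913] 0.51819795 board yaw -0.092637494
[210.04501273 219.92983998]
[447.80795633 236.06371745]
disp [0.61520326 0.24157188 0.06      ]
bolt [ 0.55619431 -0.07381224  0.06      ]
box [ 0.56796025 -0.12174366  0.06      ]
teal [0.38984117 0.18379145 0.06      ]
```

View pics/crop.png

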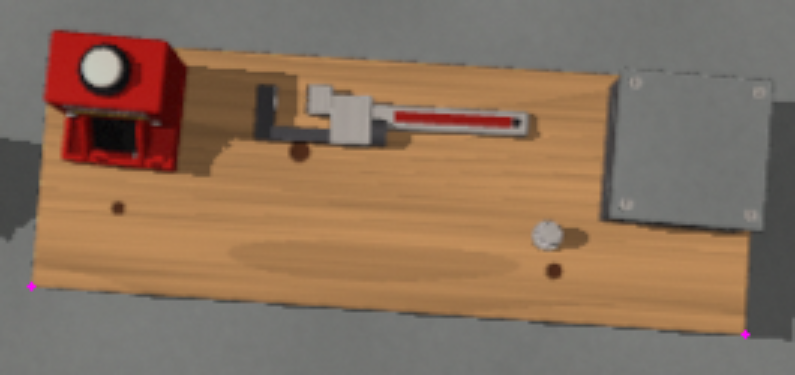

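The crop confirms the red dispenser with the white button at the left (+y) end, about (237,158) in the full top image. Both front corners are marked correctly, at (210,220) and (448,236). Next I shut the fingers, turn the tool so its axes line up with the board's, and go around to the left end.

Call:
send_rows([
  [[0,0,0],[0,0,0.78],0],
  [[0,0,0],[0,0,0.78],0],
  [[0,0,0],[0,0,0.78],0],
  [[0,0,0],[0,0,0.79],0],
  [[0,0,0],[0,0,0],0],
], grip_force=10)

```text
time_s: 1.12
eef_pos: [0.1816, -0.6241, 0.2187]
orientation: [3.141, 0.0, -0.094]
force: [0.2, -0.4, -1.3]
finger_gap: 0.689
gripper_force: 0.0
```

Call:
send_rows([
  [[0.67,-0.68,0],[0,0,0],0],
  [[0.67,-0.68,0],[0,0,0],0],
  [[0.67,-0.68,0],[0,0,0],0],
  [[0.67,-0.68,0],[0,0,0],0],
  [[0.67,-0.68,0],[0,0,0],0],
])

```text
time_s: 1.53
eef_pos: [0.3286, -0.4999, 0.2188]
orientation: [3.141, -0.0, -0.09]
force: [0.7, 0.0, 0.0]
finger_gap: 0.335
gripper_force: 0.0
```

Call:
send_rows([
  [[0.67,-0.68,0],[0,0,0],0],
  [[0.67,-0.68,0],[0,0,0],0],
  [[0.67,-0.68,0],[0,0,0],0],
  [[0.67,-0.68,0],[0,0,0],0],
  [[0,0,0],[0,0,0],0],
])

```text
time_s: 1.95
eef_pos: [0.4534, -0.3936, 0.2186]
orientation: [-3.135, -0.006, -0.075]
force: [1.0, 1.2, 0.2]
finger_gap: 0.015
gripper_force: 0.0
```

Call:
send_rows([
  [[0.1,-0.94,0],[0,0,0],0],
  [[0.1,-0.94,0],[0,0,0],0],
  [[0.1,-0.94,0],[0,0,0],0],
  [[0.1,-0.94,0],[0,0,0],0],
  [[0,-0.94,0],[0,0,0],0],
])

```text
time_s: 2.37
eef_pos: [0.4783, -0.2154, 0.2189]
orientation: [3.142, -0.001, -0.09]
force: [-0.1, 1.1, 0.1]
finger_gap: 0.001
gripper_force: 0.0
```

Call:
send_rows([
  [[0,-0.94,0],[0,0,0],0],
  [[0,-0.94,0],[0,0,0],0],
  [[0,-0.94,0],[0,0,0],0],
  [[0,-0.94,0],[0,0,0],0],
  [[0,-0.94,0],[0,0,0],0],
])

```text
time_s: 2.78
eef_pos: [0.495, -0.0283, 0.219]
orientation: [3.142, -0.001, -0.09]
force: [1.2, -0.2, -0.9]
finger_gap: 0.005
gripper_force: 0.0
```

Call:
send_rows([
  [[0,-0.94,0],[0,0,0],0],
  [[0,-0.94,0],[0,0,0],0],
  [[0,-0.94,0],[0,0,0],0],
  [[0,-0.94,0],[0,0,0],0],
  [[0,0,0],[0,0,0],0],
])

```text
time_s: 3.2
eef_pos: [0.5086, 0.1305, 0.2189]
orientation: [-3.134, -0.001, -0.076]
force: [0.4, 0.4, -0.5]
finger_gap: 0.006
gripper_force: 0.0
```

```bash
cat > s.py <<'E'
from rig import bot
import numpy as np
s=bot.observe(); p=s["eef_pos"]; yaw=-.0926
xb=np.array([np.cos(yaw),np.sin(yaw)]); yb=np.array([-xb[1],xb[0]])
o=np.array([.5073,.0449])+.092*xb   # edge mid -> board origin
d=p[:2]-o
print("t",s["time_s"],"board x,y mm",d@xb*1e3,d@yb*1e3,"z",p[2]*1e3,"rpy",s["orientation"],"F",s["force"],"j",s["joint_positions"].round(2),"gap",s["finger_gap"])
E
python3 s.py
```

```text
t 3.2 board x,y mm -98.6354075487194 85.38585947723399 z 218.94633548463898 rpy [-3.13423173e+00 -6.08251750e-04 -7.59182035e-02] F [ 0.38993987  0.35190479 -0.46066038] j [-0.27  0.42 -0.03  1.79  0.    0.93 -1.94] gap 0.006492475642473636
```

Call:
send_rows([
  [[0.06,-0.96,0],[0,0,0],0],
  [[0.06,-0.96,0],[0,0,0],0],
  [[0.06,-0.96,0],[0,0,0],0],
  [[0.06,-0.9,0],[0,0,0],0],
  [[0,0,0.3],[0,0,0],0],
])

```text
time_s: 3.62
eef_pos: [0.5326, 0.2808, 0.2085]
orientation: [-3.13, -0.004, -0.078]
force: [-0.2, 1.3, 0.4]
finger_gap: 0.002
gripper_force: 0.0
```

Call:
send_rows([
  [[0,0,0.6],[0,0,0],0],
  [[0,0,0.6],[0,0,0],0],
  [[0,0,0.6],[0,0,0],0],
  [[0,0,0.6],[0,0,0],0],
  [[0,0,0.4],[0,0,0],0],
])

```text
time_s: 4.03
eef_pos: [0.5316, 0.2686, 0.0925]
orientation: [3.14, 0.002, -0.09]
force: [0.2, 0.2, 0.4]
finger_gap: 0.008
gripper_force: 0.0
```

Call:
send_rows([
  [[0,0,0.3],[0,0,0],0],
  [[0,0,0.05],[0,0,0],0],
  [[0,0,0],[0,0,0],0],
  [[0,0,0],[0,0,0],0],
  [[0,0,0],[0,0,0],0],
])

```text
time_s: 4.45
eef_pos: [0.5334, 0.2699, 0.0819]
orientation: [-3.14, -0.002, -0.092]
force: [-0.5, 0.5, -0.8]
finger_gap: 0.008
gripper_force: 0.0
```

```bash
python3 s.py; python3 - <<'E'
from rig import imaging
import cv2
im=imaging.camera("top"); cv2.imwrite("pics/a.png",cv2.resize(im[100:300,150:500,::-1],None,fx=2,fy=2))
E
```

```text
t 4.45 board x,y mm -86.79324761043341 226.43046500428315 z 81.92360304105664 rpy [-3.14012705e+00 -2.08946395e-03 -9.23082504e-02] F [-0.47007723  0.53460847 -0.76516857] j [-0.49  0.69 -0.03  1.73  0.03  0.72 -2.19] gap 0.007954298927229242
```

View pics/a.png

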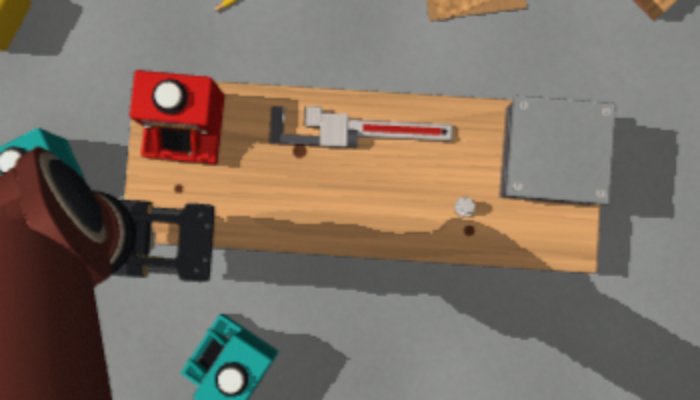

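The gripper, at about (170,240) in the crop, is over the board's left end and clear of the red dispenser. Now I descend slowly.

Call:
send_rows([
  [[-0.03,-0.2,0.1],[0,0,0],0],
  [[0,0,0.1],[0,0,0],0],
  [[0,0,0.1],[0,0,0],0],
  [[0,0,0.05],[0,0,0],0],
  [[0,0,0.03],[0,0,0],0],
])

```text
time_s: 4.92
eef_pos: [0.5317, 0.2774, 0.0649]
orientation: [3.141, 0.001, -0.093]
force: [0.5, -0.2, 0.5]
finger_gap: 0.005
gripper_force: 0.0
```

Call:
send_rows([
  [[0,0,0.03],[0,0,0],0],
  [[0,0,0.03],[0,0,0],0],
  [[0,0,0.03],[0,0,0],0],
  [[0,0,0],[0,0,0],0],
  [[0,0,0],[0,0,0],0],
])

```text
time_s: 5.33
eef_pos: [0.5321, 0.2776, 0.0619]
orientation: [-3.142, -0.0, -0.093]
force: [0.4, 0.4, 0.2]
finger_gap: 0.004
gripper_force: 0.0
```

```bash
python3 s.py
```

```text
t 5.3333 board x,y mm -88.84459248579088 233.99198885804657 z 61.88993194097156 rpy [-3.14154446e+00 -2.91531991e-05 -9.28607463e-02] F [0.41687255 0.37029809 0.16628788] j [-0.5   0.72 -0.02  1.73  0.03  0.69 -2.2 ] gap 0.0035999031509159835
```

Call:
send_rows([
  [[0,0,0.03],[0,0,0],0],
  [[0,0,0.03],[0,0,0],0],
  [[0,0,0.02],[0,0,0],0],
  [[0,0,0.0],[0,0,0],0],
  [[0,0,0],[0,0,0],0],
])

```text
time_s: 5.75
eef_pos: [0.532, 0.2776, 0.0586]
orientation: [3.142, 0.0, -0.093]
force: [-0.1, 0.0, -0.2]
finger_gap: 0.006
gripper_force: 0.0
```

Call:
send_rows([
  [[0,0,0.02],[0,0,0],0],
  [[0,0,0.01],[0,0,0],0],
  [[0,0,0.01],[0,0,0],0],
  [[0,0,0],[0,0,0],0],
  [[0,0,0],[0,0,0],0],
])

```text
time_s: 6.17
eef_pos: [0.5321, 0.2777, 0.0574]
orientation: [-3.141, -0.0, -0.093]
force: [-0.1, 0.3, 3.1]
finger_gap: 0.008
gripper_force: 1.5
```

Call:
send_rows([
  [[0,0.04,0.005],[0,0,0],0],
  [[0,0.08,0],[0,0,0],0],
  [[0,0.1,0],[0,0,0],0],
  [[0,0.1,0],[0,0,0],0],
  [[0,0.1,0],[0,0,0],0],
])

```text
time_s: 6.58
eef_pos: [0.5311, 0.2613, 0.0574]
orientation: [-3.14, -0.002, -0.093]
force: [0.9, 1.7, 4.2]
finger_gap: 0.007
gripper_force: 1.9
```

```bash
python3 s.py
```

```text
t 6.5833 board x,y mm -88.28016894245505 217.66244349326752 z 57.3754229304449 rpy [-3.13986562e+00 -1.61019620e-03 -9.26785139e-02] F [0.92599537 1.73904339 4.24289678] j [-0.48  0.72 -0.03  1.76  0.03  0.66 -2.18] gap 0.0071511516243881225
```

Call:
send_rows([
  [[0,0.1,0],[0,0,0],0],
  [[0,0.1,0],[0,0,0],0],
  [[0,0.1,0],[0,0,0],0],
  [[0,0.1,0],[0,0,0],0],
  [[0,0.1,0],[0,0,0],0],
])

```text
time_s: 7.0
eef_pos: [0.5291, 0.2414, 0.0574]
orientation: [-3.14, -0.001, -0.093]
force: [1.3, 3.9, 5.4]
finger_gap: 0.006
gripper_force: 2.6
```

Call:
send_rows([
  [[0,0.1,0],[0,0,0],0],
  [[0,0.1,0],[0,0,0],0],
  [[0,0.1,0],[0,0,0],0],
  [[0,0.1,0],[0,0,0],0],
  [[0,0.1,0],[0,0,0],0],
])

```text
time_s: 7.42
eef_pos: [0.5272, 0.2216, 0.0574]
orientation: [-3.14, -0.001, -0.092]
force: [1.2, 3.1, 4.7]
finger_gap: 0.003
gripper_force: 2.7
```

```bash
python3 s.py
```

```text
t 7.4167 board x,y mm -88.51178804481142 177.82380576668479 z 57.35111221731766 rpy [-3.13988422e+00 -1.26656110e-03 -9.23484473e-02] F [1.20325682 3.13543779 4.74326747] j [-0.41  0.7  -0.03  1.82  0.04  0.62 -2.13] gap 0.0029817713587608125
```

Call:
send_rows([
  [[0,0.1,-0.004],[0,0,0],0],
  [[0,0.1,0],[0,0,0],0],
  [[0,0.1,0],[0,0,0],0],
  [[0,0.1,0],[0,0,0],0],
  [[0,0.1,0],[0,0,0],0],
])

```text
time_s: 7.83
eef_pos: [0.5252, 0.2014, 0.0574]
orientation: [-3.14, -0.001, -0.092]
force: [0.1, 2.9, 5.7]
finger_gap: 0.005
gripper_force: 2.7
```

Call:
send_rows([
  [[0,0.12,0],[0,0,0],0],
  [[0,0.12,0],[0,0,0],0],
  [[0,0.12,0],[0,0,0],0],
  [[0,0.12,0],[0,0,0],0],
  [[0,0.12,0],[0,0,0],0],
])

```text
time_s: 8.25
eef_pos: [0.5229, 0.1775, 0.0574]
orientation: [-3.14, -0.001, -0.092]
force: [0.6, 3.7, 5.9]
finger_gap: 0.007
gripper_force: 2.7
```

```bash
cat > chk.py <<'E'
from rig import imaging
import cv2,numpy as np
a=cv2.imread("pics/top.png");b=imaging.camera("top")[:,:,::-1]
for n,(r0,r1,c0,c1) in dict(box=(140,205,395,465),wrench=(150,178,280,382),disp=(130,186,212,262),bolt=(196,211,374,391)).items():
    t=b[r0:r1,c0:c1].copy(); s=a[r0-6:r1+6,c0-6:c1+6]
    R=cv2.matchTemplate(s,t,cv2.TM_CCOEFF_NORMED); _,v,_,l=cv2.minMaxLoc(R); print(n,"px shift",6-l[0],6-l[1],round(v,3))
E
python3 s.py; python3 chk.py
```

```text
t 8.25 board x,y mm -88.72515516319042 133.52152056217716 z 57.36082769727946 rpy [-3.14042680e+00 -7.71916943e-04 -9.24181381e-02] F [0.5973221  3.72382323 5.93401356] j [-0.34  0.68 -0.04  1.87  0.05  0.59 -2.07] gap 0.007192322790429458
box px shift 0 0 0.999
wrench px shift 0 0 1.0
disp px shift 0 0 0.983
bolt px shift 0 0 1.0
```

Nothing has moved. The force has crept up to nearly 6 N, so I ease off slightly.

Call:
send_rows([
  [[0,0.12,-0.006],[0,0,0],0],
  [[0,0.12,0],[0,0,0],0],
  [[0,0.12,0],[0,0,0],0],
  [[0,0.12,0],[0,0,0],0],
  [[0,0.12,0],[0,0,0],0],
])

```text
time_s: 8.72
eef_pos: [0.5204, 0.153, 0.0573]
orientation: [-3.141, -0.0, -0.093]
force: [-0.3, 3.3, 5.2]
finger_gap: 0.007
gripper_force: 2.5
```

Call:
send_rows([
  [[0,0.12,0],[0,0,0],0],
  [[0,0.12,0],[0,0,0],0],
  [[0,0.12,0],[0,0,0],0],
  [[0,0.12,0],[0,0,0],0],
  [[0,0.12,0],[0,0,0],0],
])

```text
time_s: 9.13
eef_pos: [0.5181, 0.1292, 0.0574]
orientation: [-3.141, 0.0, -0.093]
force: [1.0, 3.4, 4.7]
finger_gap: 0.002
gripper_force: 2.6
```

```bash
python3 s.py
```

```text
t 9.1333 board x,y mm -89.03903158123902 84.89455687009226 z 57.3504455674515 rpy [-3.14126749e+00  5.52193112e-05 -9.27342810e-02] F [1.04012103 3.36942033 4.72718211] j [-0.25  0.66 -0.05  1.92  0.06  0.56 -2.  ] gap 0.0024424291749945257
```

Call:
send_rows([
  [[0.01,0.12,0],[0,0,0],0],
  [[0.01,0.12,0],[0,0,0],0],
  [[0,0.12,0],[0,0,0],0],
  [[0,0.12,0],[0,0,0],0],
  [[0,0.12,0],[0,0,0],0],
])

```text
time_s: 9.55
eef_pos: [0.5166, 0.1053, 0.0574]
orientation: [-3.141, 0.0, -0.093]
force: [0.4, 3.8, 5.4]
finger_gap: 0.004
gripper_force: 2.7
```

Call:
send_rows([
  [[0,0.12,0],[0,0,0],0],
  [[0,0.12,0],[0,0,0],0],
  [[0,0.12,0],[0,0,0],0],
  [[0,0.12,0],[0,0,0],0],
  [[0,0.12,0],[0,0,0],0],
])

```text
time_s: 9.97
eef_pos: [0.5143, 0.0814, 0.0573]
orientation: [-3.141, 0.0, -0.093]
force: [1.3, 3.5, 5.6]
finger_gap: 0.004
gripper_force: 2.7
```

```bash
python3 s.py; python3 chk.py
```

```text
t 9.9667 board x,y mm -88.43027912128018 37.02426109912746 z 57.34310420723847 rpy [-3.14116404e+00  3.53160471e-04 -9.26167972e-02] F [1.2729161  3.513897   5.60128308] j [-0.16  0.64 -0.06  1.96  0.07  0.54 -1.93] gap 0.004411571736861985
box px shift 0 0 0.999
wrench px shift 0 0 1.0
disp px shift 0 0 1.0
bolt px shift 0 0 0.999
```

Everything is still in place and the force is steady, so I continue.

Call:
send_rows([
  [[0,0.12,-0.003],[0,0,0],0],
  [[0,0.12,0],[0,0,0],0],
  [[0,0.12,0],[0,0,0],0],
  [[0,0.12,0],[0,0,0],0],
  [[0,0.12,0],[0,0,0],0],
])

```text
time_s: 10.43
eef_pos: [0.5119, 0.0572, 0.0574]
orientation: [-3.142, 0.001, -0.093]
force: [0.2, 2.9, 4.8]
finger_gap: 0.007
gripper_force: 2.6
```

Call:
send_rows([
  [[0,0.12,0],[0,0,0],0],
  [[0,0.12,0],[0,0,0],0],
  [[0,0.12,0],[0,0,0],0],
  [[0,0.12,0],[0,0,0],0],
  [[0,0.12,0],[0,0,0],0],
])

```text
time_s: 10.85
eef_pos: [0.5096, 0.0334, 0.0573]
orientation: [-3.141, 0.001, -0.093]
force: [1.4, 3.4, 4.5]
finger_gap: 0.003
gripper_force: 2.7
```

Call:
send_rows([
  [[0,0.12,0],[0,0,0],0],
  [[0,0.12,0],[0,0,0],0],
  [[0,0.12,0],[0,0,0],0],
  [[0,0.12,0],[0,0,0],0],
  [[0,0.12,0],[0,0,0],0],
])

```text
time_s: 11.27
eef_pos: [0.5072, 0.0096, 0.0573]
orientation: [-3.141, 0.001, -0.093]
force: [0.8, 3.9, 5.1]
finger_gap: 0.003
gripper_force: 2.8
```

```bash
python3 s.py; python3 chk.py
```

```text
t 11.2667 board x,y mm -88.79317184663957 -35.12979143213542 z 57.33362416406465 rpy [-3.14139660e+00  1.08371991e-03 -9.26395446e-02] F [0.78873453 3.86841795 5.07906766] j [-0.01  0.63 -0.08  2.    0.09  0.52 -1.81] gap 0.0029295161284964024
box px shift 0 0 0.999
wrench px shift 0 0 1.0
disp px shift 0 0 1.0
bolt px shift 4 -2 0.233
```

Call:
send_rows([
  [[0,0.12,-0.002],[0,0,0],0],
  [[0,0.12,0],[0,0,0],0],
  [[0,0.12,0],[0,0,0],0],
  [[0,0.12,0],[0,0,0],0],
  [[0,0.12,0],[0,0,0],0],
])

```text
time_s: 11.73
eef_pos: [0.5049, -0.0145, 0.0573]
orientation: [3.142, 0.001, -0.093]
force: [1.6, 3.8, 5.1]
finger_gap: 0.007
gripper_force: 2.6
```

Call:
send_rows([
  [[0,0.12,0],[0,0,0],0],
  [[0,0.12,0],[0,0,0],0],
  [[0,0.12,0],[0,0,0],0],
  [[0,0.12,0],[0,0,0],0],
  [[0,0.12,0],[0,0,0],0],
])

```text
time_s: 12.15
eef_pos: [0.5026, -0.0383, 0.0573]
orientation: [-3.141, 0.001, -0.093]
force: [1.2, 3.7, 5.6]
finger_gap: 0.008
gripper_force: 2.7
```

Call:
send_rows([
  [[0,0.12,0],[0,0,0],0],
  [[0,0.12,0],[0,0,0],0],
  [[0,0.12,0],[0,0,0],0],
  [[0,0.12,0],[0,0,0],0],
  [[0,0.12,0],[0,0,0],0],
])

```text
time_s: 12.57
eef_pos: [0.5003, -0.062, 0.0573]
orientation: [-3.141, 0.002, -0.093]
force: [1.0, 2.7, 5.7]
finger_gap: 0.005
gripper_force: 2.8
```

```bash
python3 s.py; python3 chk.py
```

```text
t 12.5667 board x,y mm -89.09094919203301 -107.12939558776665 z 57.347914076333275 rpy [-3.14129827e+00  1.67413449e-03 -9.27038992e-02] F [1.0057118  2.67899582 5.72445839] j [ 0.14  0.63 -0.09  2.    0.11  0.52 -1.69] gap 0.004519141592651854
box px shift 0 0 0.885
wrench px shift 0 0 1.0
disp px shift 0 0 1.0
bolt px shift -6 3 0.433
```

Call:
send_rows([
  [[0.01,0.12,-0.004],[0,0,0],0],
  [[0,0.12,0],[0,0,0],0],
  [[0,0.12,0],[0,0,0],0],
  [[0,0.12,0],[0,0,0],0],
  [[0,0.12,0],[0,0,0],0],
])

```text
time_s: 13.03
eef_pos: [0.4987, -0.0867, 0.0574]
orientation: [3.141, 0.001, -0.093]
force: [0.5, 2.9, 2.6]
finger_gap: 0.005
gripper_force: 1.5
```

Call:
send_rows([
  [[0,0.12,0],[0,0,0],0],
  [[0,0.12,0],[0,0,0],0],
  [[0,0.12,0],[0,0,0],0],
  [[0,0.12,0],[0,0,0],0],
  [[0,0.12,0],[0,0,0],0],
])

```text
time_s: 13.45
eef_pos: [0.4967, -0.1106, 0.0574]
orientation: [3.141, 0.001, -0.093]
force: [0.5, 1.0, 1.3]
finger_gap: 0.002
gripper_force: 0.5
```

Call:
send_rows([
  [[0,0.12,0],[0,0,0],0],
  [[0,0.12,0],[0,0,0],0],
  [[0,0.12,0],[0,0,0],0],
  [[0,0.12,0],[0,0,0],0],
  [[0,0.12,0],[0,0,0],0],
])

```text
time_s: 13.87
eef_pos: [0.4947, -0.1342, 0.0575]
orientation: [3.141, 0.0, -0.093]
force: [0.8, -0.8, 0.1]
finger_gap: 0.005
gripper_force: 0.0
```

```bash
python3 s.py; python3 chk.py
```

```text
t 13.8667 board x,y mm -87.97136624351097 -179.5110888692103 z 57.50433370269603 rpy [ 3.14138065e+00  4.39174932e-04 -9.29947326e-02] F [ 0.80303507 -0.83044215  0.14189941] j [ 0.29  0.64 -0.11  1.98  0.13  0.53 -1.57] gap 0.004570467988449156
box px shift 0 0 0.955
wrench px shift 0 0 1.0
disp px shift 0 0 1.0
bolt px shift 0 0 0.999
```

Contact faded near y = -175 mm. I go back about 16 mm, restore light contact and resume.

Call:
send_rows([
  [[0,-0.2,0],[0,0,0],0],
  [[0,-0.2,0],[0,0,0],0],
  [[0,0,0.008],[0,0,0],0],
  [[0,0,0.004],[0,0,0],0],
  [[0,0,0],[0,0,0],0],
])

```text
time_s: 14.33
eef_pos: [0.4969, -0.1163, 0.0574]
orientation: [-3.141, -0.001, -0.091]
force: [0.2, 0.8, 1.9]
finger_gap: 0.007
gripper_force: 0.8
```

```bash
python3 s.py
```

```text
t 14.3333 board x,y mm -87.4446387852756 -161.46619167300264 z 57.380836161269166 rpy [-3.14084348e+00 -6.00826546e-04 -9.07908645e-02] F [0.24602181 0.8339485  1.86507859] j [ 0.26  0.63 -0.11  1.99  0.12  0.52 -1.6 ] gap 0.007062324043161363
```

Call:
send_rows([
  [[0,0.05,0.006],[0,0,0],0],
  [[0,0.1,0.003],[0,0,0],0],
  [[0,0.1,0],[0,0,0],0],
  [[0,0.1,0.003],[0,0,0],0],
  [[0,0.1,0],[0,0,0],0],
])

```text
time_s: 14.75
eef_pos: [0.4959, -0.135, 0.0573]
orientation: [-3.14, -0.002, -0.092]
force: [1.0, 2.9, 6.2]
finger_gap: 0.003
gripper_force: 3.0
```

Call:
send_rows([
  [[0,0.1,0.002],[0,0,0],0],
  [[0,0.1,0],[0,0,0],0],
  [[0,0.1,0.002],[0,0,0],0],
  [[0,0.1,0],[0,0,0],0],
  [[0,0.1,0.002],[0,0,0],0],
])

```text
time_s: 15.17
eef_pos: [0.4943, -0.1546, 0.0573]
orientation: [-3.14, -0.003, -0.092]
force: [2.3, 5.0, 7.9]
finger_gap: 0.007
gripper_force: 4.0
```

```bash
python3 s.py
```

```text
t 15.1667 board x,y mm -86.45393277839997 -199.8058697151671 z 57.3229997516659 rpy [-3.13989313e+00 -2.88878416e-03 -9.21468900e-02] F [2.25165299 5.0052694  7.93044484] j [ 0.34  0.64 -0.12  1.97  0.13  0.53 -1.53] gap 0.0073658723339614565
```

Call:
send_rows([
  [[-0.02,0.1,-0.008],[0,0,0],0],
  [[-0.02,0.1,0],[0,0,0],0],
  [[0,0.1,0],[0,0,0],0],
  [[0,0.1,0],[0,0,0],0],
  [[0,0.1,0],[0,0,0],0],
])

```text
time_s: 15.58
eef_pos: [0.4903, -0.1747, 0.0573]
orientation: [-3.14, -0.002, -0.092]
force: [0.9, 5.0, 7.3]
finger_gap: 0.005
gripper_force: 3.4
```

Call:
send_rows([
  [[0,0.1,0],[0,0,0],0],
  [[0,0.1,0],[0,0,0],0],
  [[0,0.1,0],[0,0,0],0],
  [[0,0.08,0],[0,0,0],0],
  [[0,0.05,0],[0,0,0],0],
])

```text
time_s: 16.0
eef_pos: [0.4885, -0.1919, 0.0573]
orientation: [-3.14, -0.001, -0.093]
force: [0.9, 4.4, 7.6]
finger_gap: -0.001
gripper_force: 3.5
```

```bash
python3 s.py; python3 chk.py
```

```text
t 16.0 board x,y mm -88.78308521049497 -237.5585512722005 z 57.31307363160902 rpy [-3.14041337e+00 -1.43942683e-03 -9.28312772e-02] F [0.90141755 4.35497144 7.63409296] j [ 0.42  0.65 -0.12  1.95  0.14  0.55 -1.47] gap -0.0007062092902702236
box px shift 0 0 0.999
wrench px shift 0 0 1.0
disp px shift 0 0 1.0
bolt px shift 0 0 0.999
```

Call:
send_rows([
  [[0,0.1,0],[0,0,0],0],
  [[0,0.08,0],[0,0,0],0],
  [[0,0,0],[0,0,0],0],
  [[0,0,-0.1],[0,0,0],0],
  [[0,0,-0.4],[0,0,0],0],
])

```text
time_s: 16.47
eef_pos: [0.4842, -0.2005, 0.0748]
orientation: [3.141, 0.007, -0.094]
force: [0.1, -1.1, 1.0]
finger_gap: 0.01
gripper_force: 0.0
```

Call:
send_rows([
  [[0,0,-0.7],[0,0,0],0],
  [[0,0,-0.7],[0,0,0],0],
  [[0,0,-0.7],[0,0,0],0],
  [[0,0,-0.5],[0,0,0],0],
  [[0,0,0],[0,0,0],0],
])

```text
time_s: 16.88
eef_pos: [0.4887, -0.2022, 0.1846]
orientation: [3.138, -0.007, -0.095]
force: [0.4, -1.2, -0.3]
finger_gap: 0.003
gripper_force: 0.0
```

```bash
python3 s.py; python3 chk.py; python3 - <<'E'
from rig import imaging
import cv2
cv2.imwrite("pics/b.png",imaging.camera("top")[:,:,::-1])
E
```

```text
t 16.8833 board x,y mm -87.71865274806875 -247.76525355320496 z 184.57526485535706 rpy [ 3.13770451 -0.00684841 -0.0952835 ] F [ 0.42826784 -1.18846466 -0.33690216] j [ 0.46  0.47 -0.16  1.82  0.1   0.85 -1.41] gap 0.0029076006285044614
box px shift 0 0 0.999
wrench px shift 0 0 1.0
disp px shift 0 0 1.0
bolt px shift 0 0 0.999
```

View pics/b.png

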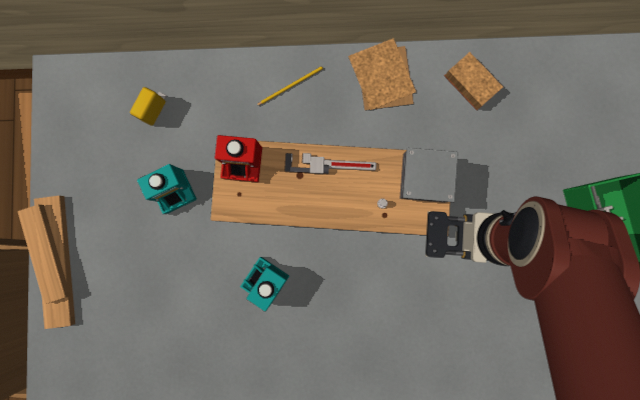

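The picture shows the board, still from (211,221) to (449,236), and everything on it where it started. The gripper is lifted clear at (445,235), so I hand in.

```bash
python3 -c "
from rig import ticket
print(ticket.finish_job())"
```

```text
the job is handed in; nothing more can be done
None
```

I ran the shut fingertips along the front edge from the red dispenser's end to the other end, mostly at 3–8 N, then lifted clear and handed the job in; contact faded once near 430 mm, so I backed up and redid that stretch, and the camera showed nothing on the board shifted.

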